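# Load the scraper into the bench honer with the drive switched off

## Robot

A 6-joint arm with a two-finger parallel gripper is mounted at the origin on a cart in front of the work surface, level with it; the furniture and walls round the work are solid. World frame = base frame: x ahead of the robot, y to its left, z up, the work surface at z = 0. Lengths are in m, angles in rad, forces in N, time in s.
With the tool pointing down it reaches from about 0.3 to 0.85 m from the base axis. Payload 5.4 kg.
Tool frame: the origin (TCP) lies between the finger pads; the fingertips stand 14 mm ahead of it and the grasp point (between the pads) lies 5 mm behind it; z points along the fingers, y is the line along which they close (so a half turn about z gives the same grasp; the last joint's range is limited). The gripper opens to 85 mm and grips with 20 to 120 N. Pads are 22 mm wide; open, the fingers measure 114 mm over their backs; the gripper's body (76 mm by 85 mm) begins 54 mm behind the grasp point. The pads swing forward as they close: fully open they stand 13 mm farther back than shut.
Start: joints at [-1.396, 0.158, 1.597, -0, 1.386, -0.21], TCP at [0.216, -0.533, 0.245] pointing down, gripper open.
Joint ranges: [-2.91, 2.91], [-0.94, 2.29], [0.18, 2.7], [-1.29, 4.43], [0.17, 2.64], [-3, 3]. Speed limits (rad/s): [2.57, 2.57, 3.14, 3.14, 3.14, 3.14].

## Interface

Orientations are given as a unit quaternion [x, y, z, w].
In Python, from plant import sense, capture, finish_job gives the robot as it stands.
- The arm moves only by the tool servo_tool, never from a script. Its argument "moves" is a list that holds one entry, the list of rows, each a list of 6 numbers: the shift along the tool's x, y, z in units of 60 mm (1.0 is 60 mm), then the turn, a rotation vector about the tool's x, y, z in units of 6 degrees (1.0 is 6 degrees). In form: [[[dx, dy, dz, ax, ay, az], ...]]. A call has 1 to 8 rows; each row is the pose to reach, as a shift and turn from the pose commanded when the call began, along the tool's axes at that moment; what a row does not reach only later rows make up. A row lasts 1/8 s, in which the tool goes at most 62.5 mm and 10.7 degrees, less where a joint would pass 70% of its speed; a pose out of reach is approached as far as the arm can. A call with a gripper value outside its range is refused whole. "grip" is the opening, from -1 (shut) to 1 (fully open), set as the call begins (left out, the last holds). The fingers move at their own pace and stop on an object; "grip_force" is the grip in N (left out, the last holds). Time passes only in rows, so rows that repeat a pose let the fingers close. It gives the time, the measured TCP pose, the force, the opening and the grip force at its end, in the units of the state.
- sense(): the state, without advancing time (a new reading comes with each control period).
- capture(name): name is "scene" or "top"; returns a dict with "frame" (480x640x3 uint8, red, green, blue), "depth" (480x640 float32, m along the optical axis (not along the pixel's ray), 0 where there is no reading), "mtx" (3x3 intrinsics, pixels), "R" (3x3) and "t" (3): a world point X has camera coordinates R X + t. Camera axes: x right, y down, z forward; pixel columns grow to the right and rows downward; lengths in m; the calibration is good to about 2 mm. A picture is of the moment at which its call begins.
- finish_job(): hands the job in; it is judged then, once.
The state is a dict: "time": time; "joint_pos": joint angles; "qvel": joint speeds; "effort": joint torques, N m; "ee_pos": TCP position; "tcp_rot": TCP orientation; "ft_force": force on the tool from outside, world axes, zero at the start; "wrist_torque": the same for the moment, N m; "gripper_width": finger opening in m; "grasp_force": force on a finger pad.
Only numpy, scipy, OpenCV 4.12 (cv2) and the standard library are available. Lean on these libraries where they do the work, as an engineer would, in place of code of your own. Each camera call takes 0.05 s, during which the arm holds its last target. There are 200 camera calls.

## Task

The bench edge honer was left switched to reverse: set its three-position toggle to the centre, off, before the blade goes in. Then slide the red-handled scraper, steel edge first, up the honer's sloping guide slot until it is fully home against the hidden stop, pushing gently rather than ramming it, and leave it there. Leave the tip tin and the board fixture where they are.

Things in the scene. Friction and masses are not known exactly. Their poses are not given: they have to be found in the camera images.
- honer: Green bench edge honer, fixed: base 180 x 130 mm, aluminium guide in front, round wheel guard and black motor behind (154 mm high, from x = 8 mm on). Origin at the level of its feet, 80 mm behind the slot mouth; x level, from the slot towards the wheel, z up. Switch box at y = 33 to 93 mm, its top 77 mm above the feet.
- slot: Guide slot on the honer. Origin at the middle of the mouth, on the bed the blade slides on, 82 mm above the feet. x into the slot, rising 18 degrees above level; y across; z square off the bed. 34.5 mm wide, 6.5 mm high, flared mouth; the bed reaches 18 mm out as a lip. A sprung roller 13 mm in presses the blade down: pushing takes up to 12 N, and the blade stays where left.
- seat_switch (a joint): Sprung plunger (under 2 N) on the face of the rigid stop inside the slot, travel in m: 0 free, 0.0035 when the blade is fully home. The stop cannot be seen and is set anew each time, 36 to 66 mm inside the mouth; this value does not tell where.
- toggle (a joint): Reverse-off-forward toggle on the honer's switch box, rad about the honer's y axis: 0 upright is off; -0.32, leaning along the honer's -x, is reverse, as found; +0.32, towards the motor, is forward. A sprung detent snaps it to the centre within about 0.16 of upright, else to the side. About 3 N at the tip moves it.
- toggle_tip (a point): Tip of the toggle lever, 45 mm above its pivot. The lever has a round black sleeve 10.4 mm thick over its upper 30 mm.
- scraper: Loose flat scraper, 180 mm long, 0.09 to 0.18 kg. Red handle 90 x 22 x 17 mm; origin under the handle's middle, x towards the blade, z up as it lies. Steel blade 32 mm wide, 4 mm thick, underside flush with the handle's, from x = 45 to 135 mm, the last 10 mm tapering to 2 mm. Starts lying flat on the mat, whose top is 2 mm above the worktop.
- scraper_edge (a point): Middle of the scraper's leading edge, on its underside (x = 135 mm on the scraper).
- tip_tin: Small round open tin of brass curls, 58 mm across, 22 mm high, origin under its middle; not to be disturbed.
- board_jig: Flat board fixture 62 x 100 x 12 mm in black, orange, white and green, origin under its middle; not to be disturbed.

How it is judged:
On the way:
1. the toggle rests in its centre off position (value of joint toggle between -0.08 and 0.08 rad), for 0.3 s.
At the end, for the whole second after the job is handed in: Toggle within 0.08 rad of its centre; the scraper at rest in the slot, edge first (edge over 30 mm inside the mouth, within 5 mm of the middle, in line within 0.1 rad) and the seat switch on the stop pressed by more than 2.2 mm (all of step 1 and value of joint seat_switch above 0.0022 m and x of scraper_edge in the frame of slot above 0.03 m and y of scraper_edge in the frame of slot between -0.005 and 0.005 m and angle between the x axis of scraper and the x axis of slot, either way round below 0.1 rad and linear speed of scraper below 0.01 m/s); the robot touches nothing.
It fails at once if the blade is in the slot while the toggle is not off ((value of joint toggle above 0.13 rad or value of joint toggle below -0.13 rad) and x of scraper_edge in the frame of slot above 0.006 m and y of scraper_edge in the frame of slot between -0.017 and 0.017 m and z of scraper_edge in the frame of slot between -0.003 and 0.0065 m).
It fails at once if the scraper is rammed into the honer (over 55 N) (contact force between scraper and honer above 55 N).
It fails at once if the tip tin is moved more than 30 mm (distance of tip_tin from where it was at the start of the episode above 0.03 m).
It fails at once if the board fixture is moved more than 30 mm (distance of board_jig from where it was at the start of the episode above 0.03 m).
It also fails if it takes over 56 s, if anything falls off the work surface, if the arm or the gripper's body presses on something with over 40 N, if the wrist force passes 120 N, or if a joint passes its speed limit or range.

## Working session

There is one attempt and no reset: what is moved stays moved. The work goes in short steps, Python scripts to look and compute and a tool call to move; the robot and the scene stay as the last step left them, time stands still between calls to the robot, and variables do not carry over. Pictures are saved under pics/ and viewed, at most 10 in all, crops included, and the job is handed in when it is done.

Besides the shell and the picture viewer there is one more tool, called after "Call:" as name(argument=value, ...), one argument or row to a line, values as JSON. servo_tool: Moves the arm, as the interface text tells. Its arguments: {"type":"object","properties":{"moves":{"type":"array","items":{"type":"array","items":{"type":"array","items":{"type":"number"}}}},"grip":{"type":"number"},"grip_force":{"type":"number"}},"required":["moves"]}

```bash
mkdir -p pics; ls
cat > h.py <<'E'
import numpy as np, cv2
from plant import sense, capture, finish_job
from scipy.spatial.transform import Rotation as Ro
def world(c,u,v,d=None):
    """pixel -> world using depth"""
    u=np.asarray(u);v=np.asarray(v)
    if d is None: d=c["depth"][v,u]
    K=c["mtx"];P=np.stack([(u-K[0,2])/K[0,0]*d,(v-K[1,2])/K[1,1]*d,d],-1)
    return (P-c["t"])@c["R"]
def ray(c,u,v,z):
    K=c["mtx"];o=-c["R"].T@c["t"];r=c["R"].T@np.array([(u-K[0,2])/K[0,0],(v-K[1,2])/K[1,1],1])
    return o+r*(z-o[2])/r[2]
def proj(c,X):
    p=(c["R"]@np.asarray(X)+c["t"]);p=c["mtx"]@p;return p[:2]/p[2]
def save(c,n): cv2.imwrite(f"pics/{n}.png",c["frame"][:,:,::-1])
E
python3 - <<'E'
from h import *
import pickle
for n in("scene","top"):
    c=capture(n);save(c,n+"0");pickle.dump(c,open(n+"0.pkl","wb"));print(n,-c["R"].T@c["t"],c["R"][2],c["mtx"][0,0])
s=sense();print(s)
E
```

```text
pics
scene [0.20169075 0.66066833 0.76715149] [ 0.33562859 -0.50730661 -0.79372126] 595.6212437263819
top [0.36029497 0.24808746 0.93119417] [ 0.17414335 -0.02966041 -0.98427352] 549.4714311173005
{'time': 0.1, 'joint_pos': array([-1.39609525e+00,  1.58939747e-01,  1.59812374e+00, -3.69407450e-05,
        1.38620459e+00, -2.10112930e-01]), 'qvel': array([ 0.00109912, -0.00035265, -0.00270718,  0.00076001, -0.00230206,
        0.00116203]), 'effort': array([-3.05953463e-04, -3.96993148e+01, -3.32337642e+01, -1.61886637e-04,
        4.23977137e-03,  1.59348775e-05]), 'ee_pos': array([ 0.21571757, -0.53243545,  0.24443261]), 'tcp_rot': array([ 9.81545811e-01,  1.91225308e-01, -3.31916626e-06, -8.37903992e-04]), 'ft_force': array([-0.21141759,  0.38531309, -0.26777818]), 'wrist_torque': array([ 0.00600796, -0.00348624, -0.02380804]), 'grasp_force': 0.0, 'gripper_width': 0.08533341252269867}
```

View pics/scene0.png

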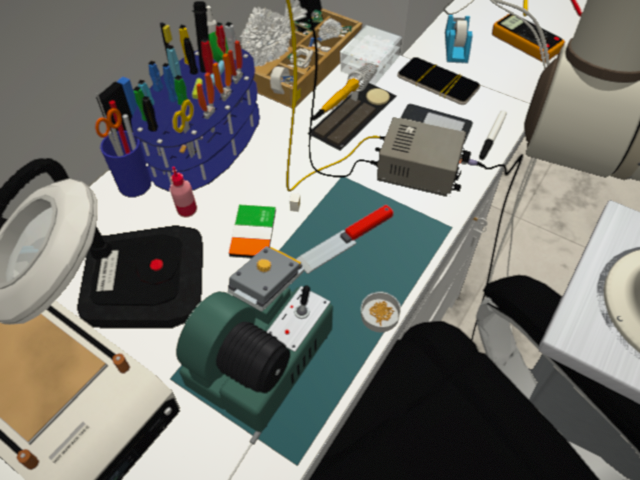

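View pics/top0.png

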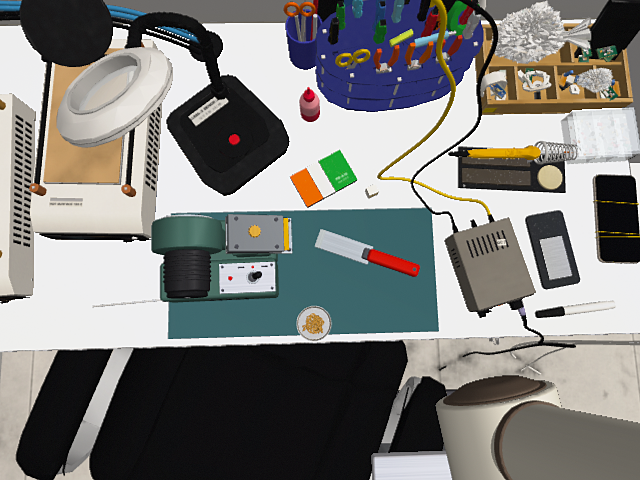

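The honer's guide is at about (255,235) in the top view, with the wheel at the left, so honer x runs roughly along world +y. The toggle is at (255,275), the scraper runs from (318,238) to (418,268) with its blade towards the slot, the tin is at (314,322) and the board fixture at (323,178).

Run:
```python
from h import *
import pickle
T=pickle.load(open("top0.pkl","rb"));S=pickle.load(open("scene0.pkl","rb"))
def rect(c,m,z,name):
    n,l,st,ce=cv2.connectedComponentsWithStats(m.astype(np.uint8));k=1+np.argmax(st[1:,4]);v,u=np.nonzero(l==k)
    P=np.array([ray(c,a,b,z)[:2] for a,b in zip(u,v)])*1000
    r=cv2.minAreaRect(P.astype(np.float32));print(name,st[k,4],"c",np.round(r[0],1),"size",np.round(r[1],1),"ang",round(r[2],2), "depth z med",np.round(np.median(world(c,u,v)[:,2]),4));return l==k
for nm,c in(("top",T),("scene",S)):
    h=cv2.cvtColor(c["frame"],cv2.COLOR_RGB2HSV).astype(int);H,Sa,V=h[...,0],h[...,1],h[...,2]
    yy,xx=np.mgrid[:480,:640]
    roi=((xx>300)&(xx<430)&(yy>215)&(yy<290)) if nm=="top" else ((xx>290)&(xx<410)&(yy>195)&(yy<280))
    red=((H<8)|(H>172))&(Sa>150)&(V>80)
    rect(c,red&roi,.019,nm+" handle(top z)")
    rect(c,(Sa<60)&(V>130)&roi,.006,nm+" blade")
    roi=((xx>215)&(xx<300)&(yy>205)&(yy<300)) if nm=="top" else ((xx>220)&(xx<340)&(yy>235)&(yy<360))
    # box top plate
    rect(c,(Sa<60)&(V>170)&roi,.079,nm+" switch plate")
    rect(c,(H>15)&(H<35)&(Sa>120)&roi,.09,nm+" yellow")
    g=rect(c,(Sa<60)&(V>60)&(V<165)&roi,.11,nm+" grey")
    v,u=np.nonzero(g);P=world(c,u,v);k=P[:,2]>.06;P=P[k]
    for _ in range(5):
        A=np.c_[P[:,:2],np.ones(len(P))];q=np.linalg.lstsq(A,P[:,2],rcond=None)[0];r=P[:,2]-A@q;P=P[abs(r)<.003]
    print("plane",q,len(P),"slope deg",np.degrees(np.arctan(np.hypot(*q[:2]))),"uphill dir deg",np.degrees(np.arctan2(q[1],q[0])),P.min(0),P.max(0))
T0=T["frame"][195:310,140:310];cv2.imwrite("pics/z.png",np.vstack([cv2.resize(T0[:,:,::-1],None,fx=4,fy=4,interpolation=2)]))
T0=S["frame"][230:350,210:345];cv2.imwrite("pics/z2.png",cv2.resize(T0[:,:,::-1],None,fx=4.5,fy=4.5,interpolation=2))
```

```text
top handle(top z) 682 c [460.3 116.5] size [88.6 22.7] ang 69.55 depth z med 0.0181
top blade 958 c [491.8 197.9] size [94.7 32.6] ang 69.41 depth z med 0.0058
top switch plate 1450 c [436.7 352.5] size [45.5 85.7] ang 1.04 depth z med 0.0789
top yellow 164 c [500.9 290.9] size [50.5  8.3] ang 1.1 depth z med 0.0957
top grey 2046 c [499.4 331.2] size [101.9  59.7] ang 88.6 depth z med 0.1166
plane [-0.54719917  0.14421312  0.34243351] 126 slope deg 29.50481381776328 uphill dir deg 165.23554813260264 [0.48569801 0.29577563 0.10413248] [0.51411496 0.37399896 0.1304046 ]
scene handle(top z) 632 c [459.4 118.3] size [89.2 24.8] ang 69.59 depth z med 0.0184
scene blade 997 c [494.8 201.4] size [107.   34.2] ang 69.66 depth z med 0.0062
scene switch plate 1597 c [437.2 351.9] size [45.9 85.5] ang 1.25 depth z med 0.0794
scene yellow 138 c [519.5 315.1] size [17.5 20.4] ang 74.15 depth z med 0.1327
scene grey 2471 c [478.6 332.1] size [148.1  99.8] ang 27.03 depth z med 0.1172
plane [-0.53021118  0.51682489  0.20194048] 275 slope deg 36.51723946900066 uphill dir deg 135.7324832845609 [0.47254524 0.29562916 0.10145202] [0.52622565 0.39916327 0.13695554]
```

View pics/z.png

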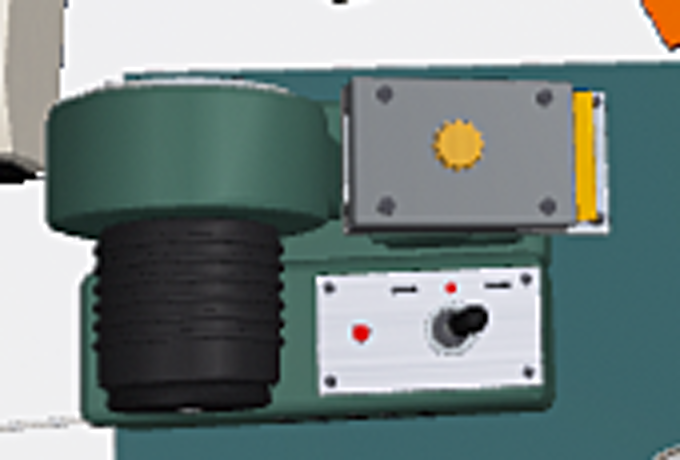

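View pics/z2.png

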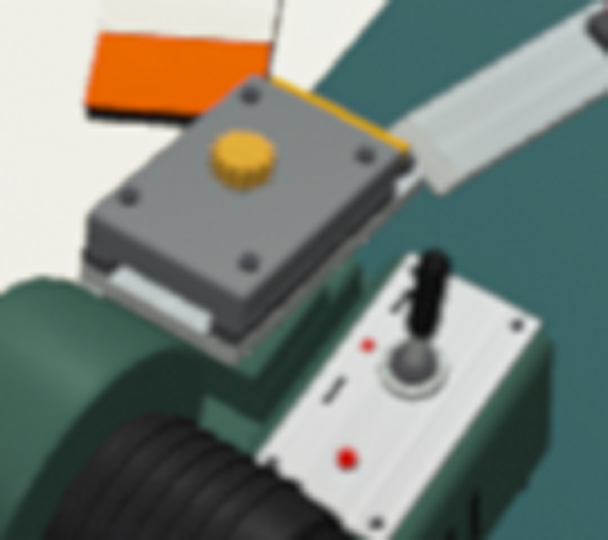

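Top crop: the grey cover spans (345–605, 80–235), with the yellow strip at x≈585, the bright lip to x≈608 and the toggle sleeve tip at (480,318), leaning towards the scraper. Scene crop: the lever runs from (412,365) to (433,258), leaning reverse.

Run:
```python
from h import *
import pickle
T=pickle.load(open("top0.pkl","rb"));S=pickle.load(open("scene0.pkl","rb"))
f=lambda a,b:(a/4+140,b/4+195)
g=lambda a,b:(a/4.5+210,b/4.5+230)
# cover plane
for c,poly in((T,[f(*p) for p in((362,90),(560,95),(560,210),(362,210))]),(S,[g(*p) for p in((250,90),(390,160),(240,280),(110,220))])):
    m=np.zeros((480,640),np.uint8);cv2.fillPoly(m,[np.int32(poly)],1)
    m&=(cv2.cvtColor(c["frame"],cv2.COLOR_RGB2HSV)[...,1]<60).astype(np.uint8)
    v,u=np.nonzero(m);P=world(c,u,v)
    for _ in range(6):
        A=np.c_[P[:,:2],np.ones(len(P))];q=np.linalg.lstsq(A,P[:,2],rcond=None)[0];r=P[:,2]-A@q;P=P[abs(r)<max(.002,2*r.std())]
    print("cover plane",q,len(P),"slope",np.degrees(np.arctan(np.hypot(*q[:2]))),"dir",np.degrees(np.arctan2(q[1],q[0])))
for n,p,z in(("lip far",(608,92),.0784),("lip near",(608,232),.0784),("yel R top",(596,94),.09),("yel R bot",(596,220),.09),("cover far",(345,78),None),("cover near",(345,232),None)):
    u,v=f(*p)
    print(n,ray(T,u,v,z) if z else [ray(T,u,v,zz)[:2] for zz in(.11,.13)])
# lip profile along center row
for v in(225,235,240,246):
    u=np.arange(276,298);P=world(T,u,np.full_like(u,v));print(v,[(int(a),round(p[0],3),round(p[1],3),round(p[2],3)) for a,p in zip(u,P)][::2])
# toggle: dark pixels higher than plate
for nm,c,(a,b) in(("T",T,(f(430,295),f(500,360))),("S",S,(g(380,240),g(460,400)))):
    uu,vv=np.meshgrid(np.arange(int(a[0]),int(b[0])),np.arange(int(a[1]),int(b[1])));P=world(c,uu,vv)
    k=(P[...,2]>.088)&(c["frame"][vv,uu].max(-1)<90);Q=P[k];print(nm,k.sum(),Q.max(0),Q[Q[:,2]>Q[:,2].max()-.006].mean(0),"low",Q[Q[:,2]<.1].mean(0), "pix top", uu[k].mean(),vv[k].mean())
```

```text
cover plane [-0.01185324  0.32625752  0.01367126] 1252 slope 18.08045065177774 dir 92.08069345319235
cover plane [-0.01047909  0.32480286  0.01415037] 1115 slope 18.00270302977114 dir 91.84788875812427
lip far [0.52809666 0.28139027 0.0784    ]
lip near [0.47242716 0.282272   0.0784    ]
yel R top [0.5251277  0.28561311 0.09      ]
yel R bot [0.47567293 0.28634933 0.09      ]
cover far [array([0.52956776, 0.37968152]), array([0.52544516, 0.37647657])]
cover near [array([0.47068424, 0.3793898 ]), array([0.46799573, 0.37619196])]
225 [(276, np.float64(0.513), np.float64(0.305), np.float64(0.105)), (278, np.float64(0.512), np.float64(0.302), np.float64(0.107)), (280, np.float64(0.512), np.float64(0.299), np.float64(0.108)), (282, np.float64(0.512), np.float64(0.296), np.float64(0.105)), (284, np.float64(0.513), np.float64(0.293), np.float64(0.098)), (286, np.float64(0.513), np.float64(0.29), np.float64(0.099)), (288, np.float64(0.517), np.float64(0.288), np.float64(0.079)), (290, np.float64(0.517), np.float64(0.285), np.float64(0.078)), (292, np.float64(0.531), np.float64(0.285), np.flo
[... 1876 characters left out ...]
286, np.float64(0.481), np.float64(0.291), np.float64(0.096)), (288, np.float64(0.481), np.float64(0.288), np.float64(0.096)), (290, np.float64(0.483), np.float64(0.285), np.float64(0.083)), (292, np.float64(0.495), np.float64(0.285), np.float64(0.001)), (294, np.float64(0.494), np.float64(0.282), np.float64(0.003)), (296, np.float64(0.494), np.float64(0.278), np.float64(0.004))]
T 56 [0.44011154 0.34226841 0.12601263] [0.4364385  0.33101189 0.12296783] low [0.43285851 0.34211611 0.09387475] pix top 256.2857142857143 274.98214285714283
S 134 [0.44147176 0.34783276 0.12646265] [0.43635051 0.33152124 0.12287922] low [0.43617264 0.34217882 0.09578603] pix top 304.8358208955224 294.8880597014925
```

```bash
cat >> h.py <<'E'
def go(p,yaw,pitch=0,show=True):
    """units row to reach TCP p with tool x at heading yaw (deg), pitched up by pitch about the closing axis"""
    s=sense();R0=Ro.from_quat(s["tcp_rot"])
    y,q=np.radians([yaw,pitch]);X=np.array([np.cos(y)*np.cos(q),np.sin(y)*np.cos(q),np.sin(q)])
    Y=np.array([np.sin(y),-np.cos(y),0]);M=np.c_[X,Y,np.cross(X,Y)]
    d=R0.inv().apply(np.asarray(p)-s["ee_pos"])/.06;w=np.degrees((R0.inv()*Ro.from_matrix(M)).as_rotvec())/6
    print("row",np.round(np.r_[d,w],3).tolist())
def st():
    s=sense();M=Ro.from_quat(s["tcp_rot"]).as_matrix();print("t",s["time"],"p",s["ee_pos"].round(4),"yaw",np.degrees(np.arctan2(M[1,0],M[0,0])).round(2),"pitch",np.degrees(np.arcsin(M[2,0])).round(2),"roll",np.degrees(np.arcsin(M[2,1])).round(2),"F",s["ft_force"].round(2),"w",round(s["gripper_width"],4),"g",round(s["grasp_force"],1))
E
python3 -c "
from h import *
st();go((.4365,.340,.25),1.2)"
```

```text
t 0.1 p [ 0.2157 -0.5324  0.2444] yaw 22.05 pitch 0.02 roll -0.09 F [-0.21  0.39 -0.27] w 0.0853 g 0.0
row [8.869, -12.096, -0.07, -0.016, -0.0, 3.475]
```

Call:
servo_tool(
  moves=[
    [[8.87,-12.1,-0.07,0,0,3.475],[8.87,-12.1,-0.07,0,0,3.475],[8.87,-12.1,-0.07,0,0,3.475],[8.87,-12.1,-0.07,0,0,3.475],[8.87,-12.1,-0.07,0,0,3.475],[8.87,-12.1,-0.07,0,0,3.475],[8.87,-12.1,-0.07,0,0,3.475],[8.87,-12.1,-0.07,0,0,3.475]],
  ],
  grip=-0.06,
  grip_force=20,
)

```text
time: 1.1
ee_pos: [0.3384, -0.0463, 0.2476]
tcp_rot: [1.0, 0.01, 0.0, 0.0]
ft_force: [1.3, 0.0, 0.6]
gripper_width: 0.0403
grasp_force: 0.0
```

```bash
python3 -c "
from h import *
st();go((.4365,.340,.25),1.2)"
```

```text
t 1.1 p [ 0.3384 -0.0463  0.2476] yaw 1.15 pitch 0.05 roll 0.02 F [1.33 0.   0.57] w 0.0403 g 0.0
row [1.764, -6.404, -0.041, 0.003, -0.009, -0.009]
```

Call:
servo_tool(
  moves=[
    [[1.7,-6.2,0,0,0,0],[1.7,-6.2,0,0,0,0],[1.7,-6.2,0,0,0,0],[1.7,-6.2,0,0,0,0],[1.7,-6.2,0,0,0,0],[1.7,-6.2,0,0,0,0],[1.7,-6.2,0,0,0,0],[1.7,-6.2,0,0,0,0]],
  ],
)

```text
time: 2.1
ee_pos: [0.4323, 0.3258, 0.247]
tcp_rot: [1.0, 0.011, -0.001, 0.001]
ft_force: [-0.3, 0.3, 0.3]
gripper_width: 0.0398
grasp_force: 0.0
```

```bash
python3 -c "
from h import *
st();go((.4365,.340,.115),1.2)"
```

```text
t 2.1 p [0.4323 0.3258 0.247 ] yaw 1.26 pitch -0.07 roll 0.06 F [-0.3   0.32  0.29] w 0.0398 g 0.0
row [0.079, -0.238, 2.2, 0.01, 0.012, 0.01]
```

First align at height, then descend.

Call:
servo_tool(
  moves=[
    [[0.08,-0.24,0,0,0,0],[0.08,-0.24,0.4,0,0,0],[0.08,-0.24,0.8,0,0,0],[0.08,-0.24,1.2,0,0,0],[0.08,-0.24,1.6,0,0,0],[0.08,-0.24,1.9,0,0,0],[0.08,-0.24,2.1,0,0,0],[0.08,-0.24,2.2,0,0,0]],
  ],
)

```text
time: 3.1
ee_pos: [0.4372, 0.3402, 0.1153]
tcp_rot: [1.0, 0.01, -0.0, 0.0]
ft_force: [0.5, 0.2, 0.1]
gripper_width: 0.0404
grasp_force: 0.0
```

```bash
python3 -c "
from h import *
st();c=capture('scene');cv2.imwrite('pics/tg.png',cv2.resize(c['frame'][180:360,200:400,::-1],None,fx=3,fy=3))"
```

```text
t 3.1 p [0.4372 0.3402 0.1153] yaw 1.17 pitch -0.01 roll 0.0 F [0.5  0.18 0.1 ] w 0.0404 g 0.0
```

View pics/tg.png

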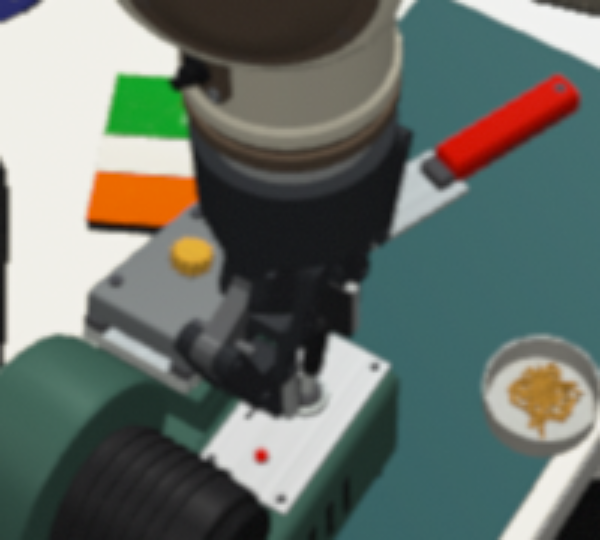

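The lever (≈(312,355)) stands between the two fingers. Next: close on it, shift to upright, then open.

Call:
servo_tool(
  moves=[
    [[0,0,0,0,0,0],[0,0,0,0,0,0],[0,0,0,0,0,0],[0,0,0,0,0,0],[0,-0.03,0,0,0,0],[0,-0.06,0,0,0,0],[0,-0.06,0,0,0,0],[0,-0.06,0,0,0,0]],
  ],
  grip=-0.85,
  grip_force=20,
)

```text
time: 4.15
ee_pos: [0.4378, 0.3426, 0.1164]
tcp_rot: [1.0, 0.011, 0.001, 0.002]
ft_force: [0.2, -5.3, 7.8]
gripper_width: 0.0095
grasp_force: 20.3
```

```bash
python3 -c "
from h import *
st()"
```

```text
t 4.15 p [0.4378 0.3426 0.1164] yaw 1.23 pitch 0.06 roll 0.18 F [ 0.23 -5.33  7.84] w 0.0095 g 20.3
```

Call:
servo_tool(
  moves=[
    [[0,0,0,0,0,0],[0,0,0,0,0,0],[0,0,0,0,0,0],[0,0,-0.4,0,0,0],[0,0,-1,0,0,0],[0,0,-1.7,0,0,0],[0,1,-2.4,0,0,0],[0,2,-2.4,0,0,0]],
  ],
  grip=-0.15,
)

```text
time: 5.15
ee_pos: [0.4408, 0.2303, 0.2623]
tcp_rot: [1.0, 0.012, 0.003, -0.001]
ft_force: [1.5, 0.1, 0.0]
gripper_width: 0.0362
grasp_force: 0.0
```

```bash
python3 -c "
from h import *
st()
c=capture('scene')
uu,vv=np.meshgrid(np.arange(290,315),np.arange(280,322));P=world(c,uu,vv)
k=(P[...,2]>.088)&(P[...,2]<.135)&(c['frame'][vv,uu].max(-1)<90);Q=P[k];print(k.sum(),Q[Q[:,2]>Q[:,2].max()-.006].mean(0),Q[Q[:,2]<.1].mean(0))
cv2.imwrite('pics/tg2.png',cv2.resize(c['frame'][180:360,200:400,::-1],None,fx=3,fy=3))
yaw=69.5;a=np.radians(yaw);g=np.array([.460,.1173])-.01*np.array([np.cos(a),np.sin(a)])
go((*g,.15),yaw)"
```

```text
t 5.15 p [0.4408 0.2303 0.2623] yaw 1.35 pitch 0.35 roll -0.07 F [1.5  0.08 0.03] w 0.0362 g 0.0
108 [0.43635063 0.34488748 0.12499543] [0.43751323 0.34327693 0.09517974]
row [0.22, 1.923, 1.863, 0.06, -0.003, -11.41]
```

View pics/tg2.png

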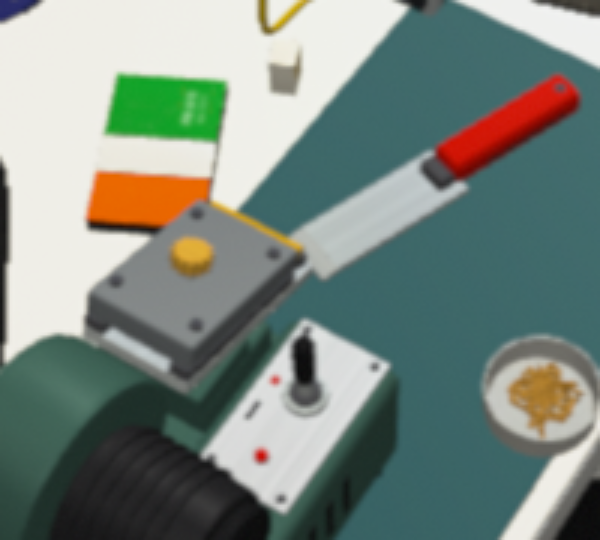

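The toggle stands upright at (303,365) in the crop (tip and base y agree within 2 mm), and nothing else has moved. Next I move over the scraper handle.

Call:
servo_tool(
  moves=[
    [[0.22,1.92,0.3,0,0,-11.41],[0.22,1.92,0.6,0,0,-11.41],[0.22,1.92,1,0,0,-11.41],[0.22,1.92,1.4,0,0,-11.41],[0.22,1.92,1.86,0,0,-11.41],[0.22,1.92,1.86,0,0,-11.41],[0.22,1.92,1.86,0,0,-11.41],[0.22,1.92,1.86,0,0,-11.41]],
  ],
  grip=0.05,
)

```text
time: 6.2
ee_pos: [0.4548, 0.1157, 0.1472]
tcp_rot: [0.821, 0.571, -0.0, -0.0]
ft_force: [-0.6, -0.5, -0.2]
gripper_width: 0.0447
grasp_force: 0.0
```

```bash
python3 -c "
from h import *
st()
yaw=69.5;a=np.radians(yaw);g=np.array([.460,.1173])-.01*np.array([np.cos(a),np.sin(a)])
print(g);go((*g,.019),yaw)"
```

```text
t 6.2 p [0.4548 0.1157 0.1472] yaw 69.59 pitch -0.01 roll -0.03 F [-0.58 -0.51 -0.16] w 0.0447 g 0.0
[0.45649793 0.10793328]
row [-0.111, 0.072, 2.136, -0.005, 0.002, 0.014]
```

Call:
servo_tool(
  moves=[
    [[-0.11,0.07,0.5,0,0,0],[-0.11,0.07,1,0,0,0],[-0.11,0.07,1.4,0,0,0],[-0.11,0.07,1.7,0,0,0],[-0.11,0.07,1.9,0,0,0],[-0.11,0.07,2.0,0,0,0],[-0.11,0.07,2.07,0,0,0],[-0.11,0.07,2.1,0,0,0]],
  ],
)

```text
time: 7.2
ee_pos: [0.4571, 0.1079, 0.0217]
tcp_rot: [0.821, 0.571, 0.0, 0.0]
ft_force: [0.2, 0.7, 0.5]
gripper_width: 0.0448
grasp_force: 0.0
```

Call:
servo_tool(
  moves=[
    [[0,0,0,0,0,0],[0,0,0,0,0,0],[0,0,0,0,0,0],[0,0,0,0,0,0],[0,0,0,0,0,0],[0,0,0,0,0,0]],
  ],
  grip=-0.7,
  grip_force=60,
)

```text
time: 7.95
ee_pos: [0.4574, 0.1079, 0.0221]
tcp_rot: [0.821, 0.571, 0.001, 0.0]
ft_force: [-1.5, -1.1, 6.3]
gripper_width: 0.0203
grasp_force: 60.1
```

```bash
python3 -c "
from h import *
st()"
```

```text
t 7.95 p [0.4574 0.1079 0.0221] yaw 69.66 pitch 0.02 roll 0.07 F [-1.46 -1.1   6.27] w 0.0203 g 60.1
```

```bash
cat >> h.py <<'E'
def frame(yaw=91.2,pitch=18):
    y,q=np.radians([yaw,pitch]);X=np.array([np.cos(y)*np.cos(q),np.sin(y)*np.cos(q),np.sin(q)])
    Yl=np.array([-np.sin(y),np.cos(y),0]);return X,Yl,np.cross(X,Yl)
M0=np.array([.500,.299,.084])
def tcp(xs,ys,zs,L=.145,h=.020,M=M0,yaw=91.2):
    X,Y,N=frame(yaw);return M+(xs-L)*X+ys*Y+(zs+h)*N
E
python3 -c "
from h import *
p=tcp(-.045,0,.008);print(p);go(p,91.2,18)"
```

```text
[0.50396551 0.10968831 0.05191635]
row [0.297, 0.718, -0.496, 0.577, 2.963, -3.558]
```

Lift first, then turn.

Call:
servo_tool(
  moves=[
    [[0,0,-0.3,0,0,0],[0,0,-0.7,0,0,0],[0,0,-0.9,0,0,0],[-0.2,0.3,-0.9,0.3,1.5,-1.8],[-0.2,0.72,-0.9,0.577,2.963,-3.558],[-0.2,0.72,-0.9,0.577,2.963,-3.558],[-0.2,0.72,-0.9,0.577,2.963,-3.558],[-0.2,0.72,-0.9,0.577,2.963,-3.558]],
  ],
)

```text
time: 8.95
ee_pos: [0.4922, 0.0821, 0.0749]
tcp_rot: [0.692, 0.705, 0.108, -0.112]
ft_force: [0.5, 0.5, -1.2]
gripper_width: 0.0208
grasp_force: 59.3
```

```bash
python3 -c "
from h import *
st()
p=tcp(-.045,0,.008);print(p);go(p,91.2,18)"
```

```text
t 8.95 p [0.4922 0.0821 0.0749] yaw 91.03 pitch 17.93 roll -0.2 F [ 0.47  0.54 -1.22] w 0.0208 g 59.3
[0.50396551 0.10968831 0.05191635]
row [0.316, 0.206, 0.504, -0.026, 0.011, -0.027]
```

Call:
servo_tool(
  moves=[
    [[0.1,0.2,0.1,0,0,-0.02],[0.2,0.2,0.25,0,0,-0.02],[0.316,0.2,0.4,0,0,-0.02],[0.316,0.2,0.5,0,0,-0.02],[0.316,0.2,0.5,0,0,-0.02]],
  ],
)

```text
time: 9.57
ee_pos: [0.5037, 0.1096, 0.052]
tcp_rot: [0.69, 0.706, 0.109, -0.113]
ft_force: [0.5, -0.1, -1.3]
gripper_width: 0.0199
grasp_force: 59.3
```

```bash
python3 -c "
from h import *
import pickle
st()
T=capture('top');S=capture('scene');pickle.dump((T,S),open('pre.pkl','wb'))
a=cv2.resize(T['frame'][205:285,210:410,::-1],(800,320),interpolation=2);cv2.imwrite('pics/pre.png',np.vstack([a,cv2.resize(S['frame'][200:300,220:420,::-1],(560,280),interpolation=2)[:, :] if 0 else cv2.copyMakeBorder(cv2.resize(S['frame'][200:300,230:430,::-1],(560,280),interpolation=2),0,0,0,240,0)]))"
```

```text
t 9.575 p [0.5037 0.1096 0.052 ] yaw 91.29 pitch 18.02 roll -0.13 F [ 0.55 -0.06 -1.26] w 0.0199 g 59.3
```

View pics/pre.png

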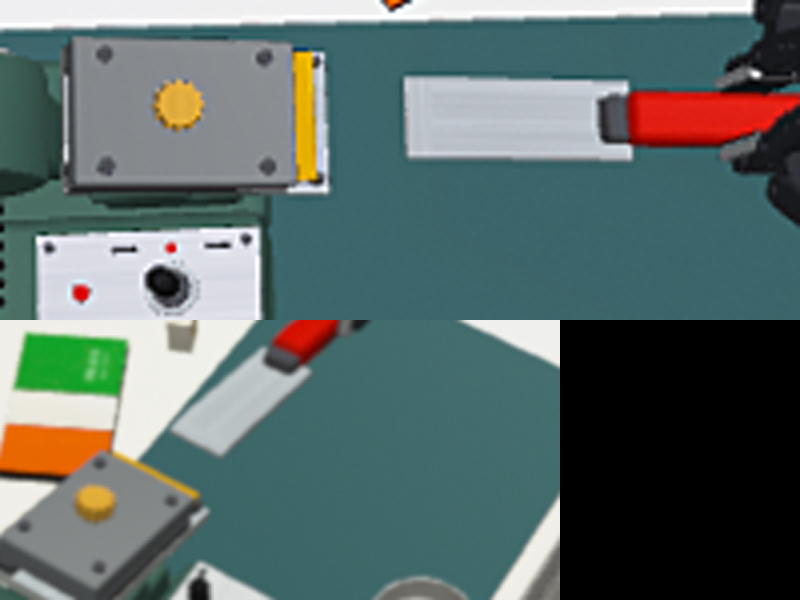

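The blade lies in line with the slot: tip at (405,118) in the upper crop, lip edge at x≈328, cover centre at y≈115. I'll measure its offset and height numerically.

```bash
cat > m.py <<'E'
from h import *
import pickle
T,S=pickle.load(open('pre.pkl','rb'));s=sense()
X,Y,N=frame()
for nm,c in(("T",T),("S",S)):
    h=cv2.cvtColor(c["frame"],cv2.COLOR_RGB2HSV)
    U,V=np.meshgrid(np.arange(640),np.arange(480));W=world(c,U,V)
    D=(W-M0);sx,sy,sz=D@X,D@Y,D@N
    m=(h[...,1]<60)&(h[...,2]>120)&(sx>-.16)&(sx<-.02)&(abs(sy)<.04)&(abs(sz)<.03)
    n,l,stt,_=cv2.connectedComponentsWithStats(m.astype(np.uint8));m=l==1+np.argmax(stt[1:,4])
    v,u=np.nonzero(m);me=cv2.erode(m.astype(np.uint8),np.ones((3,3)))>0
    A=np.c_[sx[me],sy[me],np.ones(me.sum())];q=np.linalg.lstsq(A,sz[me],rcond=None)[0]
    print(nm,len(u),"top plane in slot frame: dz/dx %.4f dz/dy %.4f z at x=-.05: %.4f"%(q[0],q[1],q[2]-.05*q[0]))
    # cast onto plane z_s=.012
    o=-c["R"].T@c["t"];K=c["mtx"];r=np.c_[(u-K[0,2])/K[0,0],(v-K[1,2])/K[1,1],np.ones(len(u))]@c["R"]
    t=(.012-(o-M0)@N)/(r@N);P=o+r*t[:,None]-M0;a=np.c_[P@X,P@Y]*1000
    b=cv2.minAreaRect(a.astype(np.float32));print(np.round(cv2.boxPoints(b),1).tolist(),b[1],b[2])
    # y centre by x slices, heading
    xs=np.arange(-120,-52,4.);yc=[]
    for x in xs:
        k=abs(a[:,0]-x)<3;yc.append((a[k,1].max()+a[k,1].min())/2)
    p=np.polyfit(xs,yc,1);print("heading rel slot deg",np.degrees(np.arctan(p[0])),"y at edge",np.polyval(p,-45), "edge x",a[:,0].max(), "width",np.median([np.ptp(a[abs(a[:,0]-x)<3,1]) for x in xs]))
    # guide centre: cover top pixels at sz ~ .02
    k=(h[...,1]<60)&(h[...,2]>60)&(h[...,2]<175)&(sx>.01)&(sx<.07)&(abs(sy)<.045)&(sz>.012)
    print("cover height",np.median(sz[k]),"y range",[np.round([sy[k&(abs(sx-x)<.003)].min(),sy[k&(abs(sx-x)<.003)].max()],4).tolist() for x in(.015,.03,.05)])
    k=(h[...,1]<60)&(h[...,2]>150)&(sx>-.022)&(sx<-.004)&(abs(sy)<.04)&(abs(sz)<.008)
    if k.sum()>5: print("lip",k.sum(),"z",np.median(sz[k]),"y",sy[k].min(),sy[k].max(),"xmin",sx[k].min())
    yl=(h[...,0]>15)&(h[...,0]<35)&(h[...,1]>120)&(sx>-.03)&(sx<.02)&(abs(sy)<.05)
    if yl.sum(): print("yellow y",sy[yl].min(),sy[yl].max(),"x",sx[yl].min(),sx[yl].max(),"z",np.median(sz[yl]))
E
python3 m.py
```

```text
T 1054 top plane in slot frame: dz/dx -0.0060 dz/dy 0.0079 z at x=-.05: 0.0107
[[-140.39999389648438, 15.300000190734863], [-140.3000030517578, -16.899999618530273], [-44.900001525878906, -16.700000762939453], [-44.900001525878906, 15.5]] (95.458984375, 32.21997833251953) 0.15191690623760223
heading rel slot deg -0.5000576945350202 y at edge -0.6503600489196935 edge x -44.938049125845886 width 31.055084940664734
cover height 0.020108731146304182 y range [[-0.0281, 0.0265], [-0.0277, 0.0273], [-0.0273, 0.0271]]
lip 97 z -0.0003768320812700779 y -0.02803869285807386 0.026430843689901378 xmin -0.017251277604708765
yellow y -0.025167063414761694 0.02376898539257997 x -0.012094104100766587 0.001502725167183661 z 0.013654106763670544
S 807 top plane in slot frame: dz/dx -0.0120 dz/dy 0.0134 z at x=-.05: 0.0117
[[-143.5, -17.700000762939453], [-43.0, -17.700000762939453], [-43.0, 15.0], [-143.39999389648438, 15.100000381469727]] (32.751121520996094, 100.42683410644531) 89.95882415771484
heading rel slot deg -0.45932689933269694 y at edge -1.7305982359668475 edge x -43.013929970632944 width 31.589384113891743
cover height 0.02085539937519755 y range [[-0.0275, 0.0278], [-0.0279, 0.0279], [-0.0271, 0.0273]]
lip 11 z 0.00037214363869052784 y 0.0232764877979914 0.02601512842050594 xmin -0.016045965826950254
yellow y -0.024829326096047235 0.025288525816461817 x -0.008788143198584914 0.002309571951557167 z 0.015647820887959327
```

Call:
servo_tool(
  moves=[
    [[0,0,0.09,0,0,-0.04],[0.1,0,0.09,0,0,-0.04],[0.25,0,0.09,0,0,-0.04],[0.4,0,0.09,0,0,-0.04],[0.5,0,0.09,0,0,-0.04],[0.6,0,0.09,0,0,-0.04],[0.68,0,0.09,0,0,-0.04],[0.68,0,0.09,0,0,-0.04]],
  ],
)

```text
time: 10.68
ee_pos: [0.5035, 0.1499, 0.0603]
tcp_rot: [0.689, 0.708, 0.109, -0.112]
ft_force: [-0.2, -1.1, -1.1]
gripper_width: 0.0201
grasp_force: 59.3
```

```bash
cat > q.py <<'E'
from h import *
st();s=sense();X,Y,N=frame();d=s["ee_pos"]-M0
print("edge slot (mm)",((np.array([d@X,d@Y,d@N])+[.145,0,-.02])*1000).round(2),"F slot",np.round([s["ft_force"]@a for a in(X,Y,N)],2))
E
python3 q.py
python3 - <<'E'
from h import *
T=capture('top');S=capture('scene')
cv2.imwrite('pics/mouth.png',np.vstack([cv2.resize(T['frame'][210:260,240:340,::-1],(600,300),interpolation=2),cv2.resize(S['frame'][220:270,250:350,::-1],(600,300),interpolation=2)]))
E
```

```text
t 10.675 p [0.5035 0.1499 0.0603] yaw 91.58 pitch 18.0 roll 0.05 F [-0.2  -1.12 -1.1 ] w 0.0201 g 59.3
edge slot (mm) [-4.12 -0.39  3.58] F slot [-1.4   0.22 -0.7 ]
```

View pics/mouth.png

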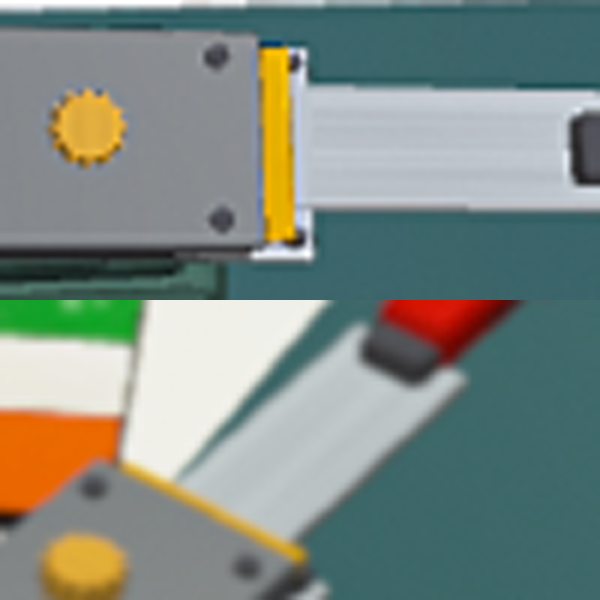

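In the top crop the blade (y≈87–210) is centred on the lip (47–258), and the tip is at the mouth. Next I lower slightly and go in slowly.

Call:
servo_tool(
  moves=[
    [[0,0,0.03,0,0,0],[0.06,0,0.03,0,0,0],[0.12,0,0.03,0,0,0],[0.18,0,0.03,0,0,0],[0.22,0,0.03,0,0,0],[0.26,0,0.03,0,0,0],[0.3,0,0.03,0,0,0],[0.34,0,0.03,0,0,0]],
  ],
)

```text
time: 11.78
ee_pos: [0.5029, 0.1698, 0.0649]
tcp_rot: [0.689, 0.708, 0.109, -0.112]
ft_force: [0.6, 0.6, -1.7]
gripper_width: 0.0202
grasp_force: 59.3
```

```bash
python3 q.py
```

```text
t 11.775 p [0.5029 0.1698 0.0649] yaw 91.55 pitch 18.01 roll 0.03 F [ 0.63  0.57 -1.68] w 0.0202 g 59.3
edge slot (mm) [16.18 -0.22  1.73] F slot [ 0.01 -0.64 -1.77]
```

Call:
servo_tool(
  moves=[
    [[0.03,0,0,0,0,0],[0.06,0,0,0,0,0],[0.09,0,0,0,0,0],[0.12,0,0,0,0,0],[0.15,0,0,0,0,0],[0.18,0,0,0,0,0],[0.21,0,0,0,0,0],[0.24,0,0,0,0,0]],
  ],
)

```text
time: 12.78
ee_pos: [0.5025, 0.1834, 0.0693]
tcp_rot: [0.689, 0.708, 0.109, -0.112]
ft_force: [0.2, -2.9, -2.6]
gripper_width: 0.0204
grasp_force: 59.2
```

```bash
python3 q.py
```

```text
t 12.775 p [0.5025 0.1834 0.0693] yaw 91.55 pitch 18.0 roll 0.03 F [ 0.2  -2.94 -2.59] w 0.0204 g 59.2
edge slot (mm) [30.48 -0.12  1.72] F slot [-3.6  -0.13 -1.56]
```

Call:
servo_tool(
  moves=[
    [[0.02,0,0,0,0,0],[0.04,0,0,0,0,0],[0.06,0,0,0,0,0],[0.08,0,0,0,0,0],[0.08,0,0,0,0,0]],
  ],
  grip_force=25,
)

```text
time: 13.4
ee_pos: [0.5024, 0.1881, 0.0708]
tcp_rot: [0.689, 0.708, 0.109, -0.112]
ft_force: [0.3, -1.8, -2.4]
gripper_width: 0.0202
grasp_force: 59.2
```

```bash
python3 q.py
```

```text
t 13.4 p [0.5024 0.1881 0.0708] yaw 91.55 pitch 18.03 roll 0.03 F [ 0.32 -1.8  -2.37] w 0.0202 g 59.2
edge slot (mm) [35.47 -0.09  1.74] F slot [-2.45 -0.28 -1.69]
```

Call:
servo_tool(
  moves=[
    [[0.02,0,0,0,0,0],[0.04,0,0,0,0,0],[0.06,0,0,0,0,0],[0.08,0,0,0,0,0]],
  ],
)

```text
time: 13.9
ee_pos: [0.5023, 0.1925, 0.0723]
tcp_rot: [0.689, 0.708, 0.109, -0.112]
ft_force: [-0.2, -2.9, -3.1]
gripper_width: 0.0205
grasp_force: 59.2
```

```bash
python3 q.py
```

```text
t 13.9 p [0.5023 0.1925 0.0723] yaw 91.55 pitch 18.01 roll 0.03 F [-0.23 -2.89 -3.11] w 0.0205 g 59.2
edge slot (mm) [40.09 -0.11  1.75] F slot [-3.71  0.29 -2.07]
```

Call:
servo_tool(
  moves=[
    [[0,0,0,0,0,0],[0.02,0,0,0,0,0],[0.04,0,0,0,0,0],[0.06,0,0,0,0,0]],
  ],
  grip=-0.7,
  grip_force=30,
)

```text
time: 14.4
ee_pos: [0.5022, 0.1959, 0.0734]
tcp_rot: [0.689, 0.708, 0.109, -0.112]
ft_force: [-0.5, -2.5, -3.2]
gripper_width: 0.0203
grasp_force: 59.2
```

```bash
python3 q.py
```

```text
t 14.4 p [0.5022 0.1959 0.0734] yaw 91.54 pitch 18.01 roll 0.03 F [-0.54 -2.51 -3.15] w 0.0203 g 59.2
edge slot (mm) [43.66 -0.05  1.74] F slot [-3.35  0.59 -2.23]
```

Call:
servo_tool(
  moves=[
    [[0.02,0,0,0,0,0],[0.04,0,0,0,0,0],[0.05,0,0,0,0,0]],
  ],
)

```text
time: 14.78
ee_pos: [0.5021, 0.1988, 0.0743]
tcp_rot: [0.689, 0.708, 0.109, -0.112]
ft_force: [0.3, -3.2, -3.0]
gripper_width: 0.0202
grasp_force: 59.2
```

```bash
python3 q.py
```

```text
t 14.775 p [0.5021 0.1988 0.0743] yaw 91.55 pitch 18.0 roll 0.03 F [ 0.26 -3.22 -3.05] w 0.0202 g 59.2
edge slot (mm) [46.67 -0.05  1.74] F slot [-4.01 -0.19 -1.9 ]
```

Call:
servo_tool(
  moves=[
    [[0.015,0,0,0,0,0],[0.03,0,0,0,0,0],[0.045,0,0,0,0,0]],
  ],
)

```text
time: 15.15
ee_pos: [0.5021, 0.2013, 0.0751]
tcp_rot: [0.689, 0.708, 0.109, -0.112]
ft_force: [0.3, -3.4, -3.5]
gripper_width: 0.0202
grasp_force: 59.1
```

Call:
servo_tool(
  moves=[
    [[0.015,0,0,0,0,0],[0.03,0,0,0,0,0],[0.045,0,0,0,0,0]],
  ],
)

```text
time: 15.52
ee_pos: [0.5021, 0.2022, 0.0754]
tcp_rot: [0.689, 0.708, 0.108, -0.111]
ft_force: [0.6, -12.5, -4.9]
gripper_width: 0.0204
grasp_force: 59.3
```

Call:
servo_tool(
  moves=[
    [[0.005,0,0,0,0,0],[0.01,0,0,0,0,0],[0.01,0,0,0,0,0]],
  ],
)

```text
time: 15.9
ee_pos: [0.5021, 0.2023, 0.0754]
tcp_rot: [0.689, 0.708, 0.108, -0.11]
ft_force: [-0.9, -13.6, -5.4]
gripper_width: 0.0203
grasp_force: 59.3
```

```bash
python3 q.py
```

```text
t 15.9 p [0.5021 0.2023 0.0754] yaw 91.58 pitch 17.75 roll 0.04 F [ -0.89 -13.59  -5.43] w 0.0203 g 59.3
edge slot (mm) [50.3  -0.09  1.71] F slot [-14.58   1.18  -0.98]
```

Call:
servo_tool(
  moves=[
    [[0.01,0,0,0,0,0],[0.02,0,0,0,0,0],[0.03,0,0,0,0,0],[0.03,0,0,0,0,0]],
  ],
)

```text
time: 16.4
ee_pos: [0.5022, 0.2024, 0.0754]
tcp_rot: [0.689, 0.708, 0.107, -0.109]
ft_force: [0.1, -20.1, -6.3]
gripper_width: 0.0201
grasp_force: 59.4
```

```bash
python3 q.py
```

```text
t 16.4 p [0.5022 0.2024 0.0754] yaw 91.6 pitch 17.56 roll 0.05 F [  0.14 -20.09  -6.32] w 0.0201 g 59.4
edge slot (mm) [50.44 -0.16  1.71] F slot [-21.06   0.28   0.2 ]
```

Call:
servo_tool(
  moves=[
    [[-0.01,0,0,0,0,0],[-0.02,0,0,0,0,0],[-0.02,0,0,0,0,0]],
  ],
)

```text
time: 16.77
ee_pos: [0.5022, 0.2023, 0.0754]
tcp_rot: [0.689, 0.708, 0.108, -0.11]
ft_force: [0.6, -15.2, -5.0]
gripper_width: 0.0202
grasp_force: 59.4
```

Call:
servo_tool(
  moves=[
    [[0,0,0,0,0,0],[0,0,0,0,0,0],[0,0,0,0,0,0],[0,0,0,0,0,0],[0,0,0,0,0,0],[0,0,0,0,0,0]],
  ],
  grip=0.1,
)

```text
time: 17.52
ee_pos: [0.502, 0.2051, 0.0764]
tcp_rot: [0.689, 0.708, 0.109, -0.112]
ft_force: [-0.7, 0.1, -0.1]
gripper_width: 0.0469
grasp_force: 0.0
```

Call:
servo_tool(
  moves=[
    [[0,0,-0.1,0,0,0],[0,0,-0.3,0,0,0],[0,0,-0.6,0,0,0],[0,0,-1,0,0,0],[0,0,-1.5,0,0,0],[0,0,-2,0,0,0],[-0.8,0,-2.4,0,0,0],[-1.6,0,-2.4,0,0,0]],
  ],
)

```text
time: 18.52
ee_pos: [0.5075, 0.0672, 0.1873]
tcp_rot: [0.689, 0.708, 0.111, -0.109]
ft_force: [1.8, -0.8, -0.2]
gripper_width: 0.0468
grasp_force: 0.0
```

Run:
```python
from h import *
import pickle
st();T=capture('top');S=capture('scene');pickle.dump((T,S),open('post.pkl','wb'))
X,Y,N=frame()
for c in(T,S):
    h=cv2.cvtColor(c["frame"],cv2.COLOR_RGB2HSV);U,V=np.meshgrid(np.arange(640),np.arange(480));D=world(c,U,V)-M0;sx,sy,sz=D@X,D@Y,D@N
    for nm,m in(("red",((h[...,0]<8)|(h[...,0]>172))&(h[...,1]>150)&(h[...,2]>80)&(sx<-.02)&(sx>-.2)&(abs(sy)<.03)&(abs(sz)<.06)),("blade",(h[...,1]<60)&(h[...,2]>120)&(sx<-.022)&(sx>-.05)&(abs(sy)<.03)&(abs(sz)<.02))):
        if m.sum()<20: print(nm,m.sum());continue
        A=np.c_[sx[m],np.ones(m.sum())];print(nm,m.sum(),"x",sx[m].min(),sx[m].max(),"y",sy[m].mean(),"z,slope",np.linalg.lstsq(A,sz[m],rcond=None)[0],"yslope",np.polyfit(sx[m],sy[m],1)[0],"zmean",sz[m].mean())
cv2.imwrite('pics/post.png',np.vstack([cv2.resize(T['frame'][200:300,210:410,::-1],(600,300),interpolation=2),cv2.resize(S['frame'][200:300,230:430,::-1],(600,300),interpolation=2)]))
```

```text
t 18.525 p [0.5075 0.0672 0.1873] yaw 91.71 pitch 17.87 roll 0.44 F [ 1.79 -0.83 -0.15] w 0.0468 g 0.0
red 705 x -0.15033122275827537 -0.041032810366057854 y 0.0005516454836414679 z,slope [0.00577755 0.01607572] yslope 0.004967316252183707 zmean 0.015589622475479814
blade 199 x -0.0465358172806859 -0.022001343369244843 y -0.0007930934405557163 z,slope [-0.01305617  0.00330434] yslope -0.0026368605433850535 zmean 0.0037148176196172096
red 571 x -0.12868069989036443 -0.040560504273904986 y 0.0016948724900121568 z,slope [-0.01031178  0.01536367] yslope -0.001980538609796204 zmean 0.016189947570377623
blade 171 x -0.047610314646517514 -0.022087147301184627 y 0.000382344894010394 z,slope [0.00834099 0.0045445 ] yslope -0.226217072227074 zmean 0.00428021566400411
```

View pics/post.png

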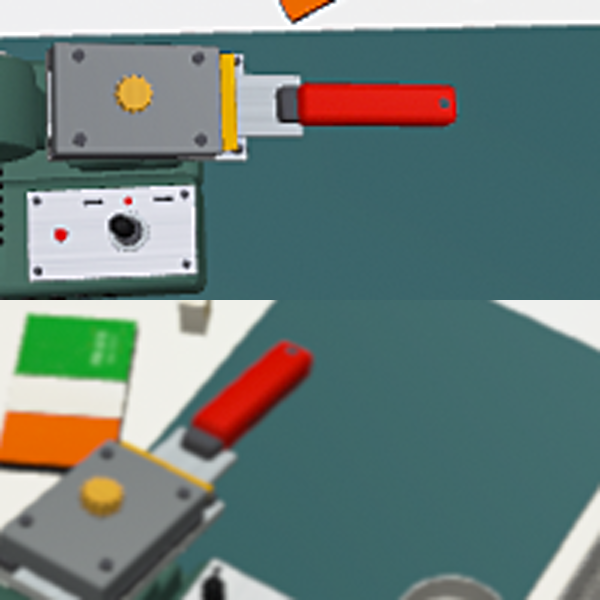

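The scraper sits centred in the slot: handle x is −129 to −41 mm, which puts the edge about 50 mm in and matches the pose when it met the rigid stop. The toggle is upright, and the fixture has not moved.

Call:
servo_tool(
  moves=[
    [[-0.5,0,-0.5,0,0,0],[-0.5,0,-0.5,0,0,0],[-0.5,0,-0.5,0,0,0],[-0.5,0,-0.5,0,0,0]],
  ],
)

```text
time: 19.12
ee_pos: [0.5061, 0.0325, 0.2026]
tcp_rot: [0.689, 0.708, 0.109, -0.112]
ft_force: [-0.5, 0.3, -0.1]
gripper_width: 0.047
grasp_force: 0.0
```

```bash
python3 -c "
from h import *
st();print(finish_job())"
```

```text
t 19.125 p [0.5061 0.0325 0.2026] yaw 91.6 pitch 18.04 roll -0.02 F [-0.46  0.26 -0.09] w 0.047 g 0.0
the job is handed in; nothing more can be done
None
```

I set the toggle to off, pushed the scraper to what felt like the rigid stop (about 50 mm in, at most 21 N) and handed the job in at 19 s; it returned no verdict, and I could not read the seat switch directly.

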